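# Function check of a bench stop button

### The job

Check the bench's emergency stop: press the red mushroom button on the yellow box fully in so that it latches, then, by pushing an ear of the cap sideways with a fingertip, twist it clockwise (seen from above) until it pops back out. When it is out, press the green start button on the grey box fully in and let it come back. Only touch and push gently: grip or lift nothing, do not force the cap, do not move the grey box about, do not press start while the stop is in, and leave the tools and other things on the bench where they lie.

Things in the scene. Friction and masses are not known exactly. Their poses are not given: they have to be found in the camera images.
- stop_box: Yellow steel box, 116 x 116 mm and 60 mm high, bolted to the bench, carrying the stop button in the middle of its top. Origin at the centre of its underside; z up. The two ears of the button lie along the box's +y and -y when it is not twisted.
- stop_cap: Red mushroom cap, 54 mm diameter, 20 to 43 mm above the box's top when out, with two straight ears pointing opposite ways to 50 mm from the axis. Each ear is 14 mm wide, white-striped, and spans 24 to 38 mm above the box's top when out (10 mm lower when in); below it is free air. Origin on the twist axis, level with the box's top when out; +y along the left ear. It sinks and turns with the button.
- stop_top (a point): The middle of the cap's top (103 mm above the bench when out, 93 mm when pressed in): the place to press.
- ear_left (a point): End of one ear, at mid-height of the ear, 50 mm from the twist axis, on the box's +y side.
- ear_right (a point): End of the other ear, the same, on the box's -y side.
- stop_press (a joint): How far the stop button is pressed in, m: 0 out, 0.010 fully in. Pressing meets up to 4 to 6 N over the first few mm, past half-way it snaps in and stays in (latched) when let go; if let go before half-way it springs back.
- stop_turn (a joint): Twist of the cap, rad: 0 at rest, growing clockwise seen from above, end stop at 1.2; springs back to 0. With the button latched in, twisting (2 to 4 N sideways on one ear) drives it up, and at about 0.65 rad it pops out. A push of over 18 N on the twisted cap counts as gripping or forcing it.
- start_box: Grey plastic box, 86 x 70 mm and 48 mm high, standing loose on the bench (0.6 kg), with one round green push button in the middle of its top. Origin at the centre of its underside.
- start_top (a point): The middle of the green button's top, 70 mm above the bench when not pressed; the button is 30 mm in diameter and stands in a 46 mm steel ring whose top is 60 mm above the bench.
- start (a joint): How far the green button is pressed, m: 0 out, 0.006 fully in (about 5 N); springs back when let go.
- screwdriver: Red and yellow screwdriver, 215 mm long, 31 mm thick, lying loose between the stop box and the start box, its long side along x; origin on the table under its middle.
- strippers: Wire strippers with green handles, 190 mm long, lying loose on the right side; origin on the table under the pivot.
- solder_reel: Blue and steel reel, 60 mm diameter, 50 mm high, standing loose at the back; origin under its centre.
- multimeter: Orange multimeter, 140 x 75 x 34 mm, lying loose on the left; origin under its centre.
- parts_tray: Blue open tray with four compartments, 140 x 100 x 35 mm, loose at the back right; origin under its centre.
Not all that is in view belongs to the job. What is meant by the stop_box is not brown or turquoise, and is the smaller of those in its own colour.

How it is judged:
On the way, in this order (a step that is already met when the one before it is completed fails the run):
1. the stop button is pressed in (over 8 mm of its 10 mm) (value of joint stop_press above 0.008 m), for 0.1 s.
2. while in, it is twisted clockwise (over 0.2 rad) (value of joint stop_press above 0.0055 m and value of joint stop_turn above 0.2 rad).
3. it pops out (under 3 mm) while twisted (over 0.4 rad) (value of joint stop_press below 0.003 m and value of joint stop_turn above 0.4 rad), for 0.05 s.
4. the green start button is pressed in (over 4.5 mm of its 6 mm) with the stop out (value of joint start above 0.0045 m and value of joint stop_press below 0.003 m), for 0.05 s.
At the end, for the whole second after the job is handed in: The stop button is out (within 2 mm) and untwisted (within 0.12 rad), the green button is out (within 1.5 mm), the grey box stands at rest within 20 mm of where it was, and each loose thing on the bench is within 20 mm of where it was (value of joint stop_press below 0.002 m and value of joint stop_turn below 0.12 rad and value of joint start below 0.0015 m and distance of each of start_box, screwdriver, strippers, solder_reel, multimeter, parts_tray from where it was at the start of the episode below 0.02 m and linear speed of start_box below 0.02 m/s); the robot touches nothing.
It fails at once if the twisted cap is gripped or forced (fingers press on it with over 18 N) (value of joint stop_turn above 0.1 rad and contact force between the fingers and stop_cap above 18 N).
It fails at once if the start button is pressed while the stop is in (value of joint start above 0.003 m and value of joint stop_press above 0.005 m).
It fails at once if the grey start box is lifted, tipped or pushed away (over 25 mm, over 0.15 rad, or 8 mm up) (distance of start_box from where it was at the start of the episode above 0.025 m or angle between start_box's own z axis and vertical above 0.15 rad or height (world z) of start_box above 0.008 m).
It fails at once if a loose thing on the bench is moved by over 25 mm (distance of any of screwdriver, strippers, solder_reel, multimeter, parts_tray from where it was at the start of the episode above 0.025 m).
It also fails if it takes over 48 s, if anything falls off the work surface, if the arm or the gripper's body presses on something with over 40 N, if the wrist force passes 120 N, or if a joint passes its speed limit or range.

### The arm

A 7-joint arm with a two-finger parallel gripper is mounted at the origin on the work surface. World frame = base frame: x ahead of the robot, y to its left, z up, the work surface at z = 0. Lengths are in m, angles in rad, forces in N, time in s.
With the tool pointing down it reaches from about 0.425 to 0.825 m from the base axis. Payload 3.6 kg.
Tool frame: the origin (TCP) lies midway between the tips of the shut fingers; the grasp point (between the pads) lies 19 mm behind it; z points along the fingers, y is the direction in which the jaws open and shut (so a half turn about z gives the same grasp; the last joint's range is limited). The gripper opens to 85 mm and grips with 20 to 120 N. Pads are 22 mm wide; open, the fingers measure 114 mm over their backs; the gripper's body (76 mm by 85 mm) begins 54 mm behind the grasp point. The pads swing forward as they close: fully open they stand 13 mm farther back than shut.
Start: joints at [-1.224, 0.615, -0.013, 1.423, 0.008, 1.103, -0.04], TCP at [0.237, 0.605, 0.21] pointing down, gripper open.
Joint ranges: [-3.12, 3.12], [-0.3, 2.06], [-1.34, 1.32], [0.26, 2.42], [-1.36, 4.5], [0.01, 1.98], [-2.84, 2.84]. Speed limits (rad/s): [2.79, 2.79, 3.14, 3.14, 3.14, 3.14, 3.14].

### API

Orientations are given as a rotation vector (axis times angle).
In Python, from workcell import bot, cams gives the robot as it stands.
- The arm moves only by the tool move_arm, never from a script. Its argument "steps" is a list that holds one entry, the list of rows, each a list of 7 numbers: the shift along the world's x, y, z as a fraction of full scale, then the turn, a rotation vector about the world's x, y, z as a fraction of full scale, then the closure, from -1 (fully open) to 1 (shut). A call has 1 to 8 rows; each row shifts and turns the pose as measured when the row begins; what a row does not reach is not made up. Full scale, the value 1, is 30 cm for a shift and 5 degrees for a turn. A row lasts 1/8 s, in which the tool goes at most 62.5 mm and 10.7 degrees, less where a joint would pass 70% of its speed; a pose out of reach is approached as far as the arm can. A call with a number of a shift or a turn outside -1 to 1 is refused whole. A call with a gripper value outside its range is refused whole. The fingers move at their own pace and stop on an object; "grip_force" is the grip in N (left out, the last holds). Time passes only in rows, so rows that do not move let the fingers close. It gives the time, the measured TCP pose, the force and the opening at its end, in the units of the state.
- bot.get_state(): the state, without advancing time (a new reading comes with each control period).
- cams.camera(name): name is "scene" or "top"; returns (picture, depth): 480x640x3 uint8, blue, green, red; 480x640 float32, m along the optical axis (not along the pixel's ray), 0 where there is no reading.
- cams.camera_info(name): a dict with "mtx" (3x3 intrinsics, pixels), "pose" (4x4, takes a point from camera to world coordinates). Camera axes: x right, y down, z forward; pixel columns grow to the right and rows downward; lengths in m; the calibration is good to about 2 mm. A picture is of the moment at which its call begins. camera_info takes no time and is no camera call.
- bot.close_job(): hands the job in, once; it reports no verdict.
Trained networks look in the newest picture that a camera, given by its name, has taken for a name from the list of things; names that differ only in an ending like _2 or _b are one class to them, and where a whole thing is asked for, a point or a joint stands for the part that bears it (a point fixed in the world has none). Each returns a list of dicts, best first, with "conf" (0 to 1); they miss things now and then, are a little off and sometimes report something else, mostly with a low value. They report only what shows in the picture. A call takes as long as a camera call. They do not tell look-alikes from the thing itself.
- cams.search_frame(label, camera): "bbox" ([left, top, right, bottom] in pixels, round what is visible of it).
- cams.masks_of(label, camera): "pixels" (480x640 bool, what is visible of it) and "bbox" ([left, top, right, bottom] in pixels, round what is visible of it).
The state is a dict: "clock": time; "qpos": joint angles; "qd": joint speeds; "joint_efforts": joint torques, N m; "ee_pos": TCP position; "orientation": TCP orientation; "ft_force": force on the tool from outside, world axes, zero at the start; "wrist_torque": the same for the moment, N m; "grip_width": opening from 0.0 (shut) to 1.0 (fully open).
Only numpy, scipy, OpenCV 4.12 (cv2) and the standard library are available. Lean on these libraries where they do the work, as an engineer would, in place of code of your own. Each camera call takes 0.05 s, during which the arm holds its last target. There are 200 camera calls.

## Working session

There is one attempt and no reset: what is moved stays moved. The work goes in short steps, Python scripts to look and compute and a tool call to move; the robot and the scene stay as the last step left them, time stands still between calls to the robot, and variables do not carry over. Pictures are saved under pics/ and viewed, about 8 in all and at most 12, crops included, and the job is handed in when it is done.

Besides the shell and the picture viewer there is one more tool, called after "Emit:" as name(argument=value, ...), one argument or row to a line, values as JSON. move_arm: Moves the arm, as the interface text tells. Shift numbers are shares of 30 cm and turn numbers shares of 5 degrees, none past 1 either way. Its arguments: {"type":"object","properties":{"steps":{"type":"array","items":{"type":"array","items":{"type":"array","items":{"type":"number","minimum":-1,"maximum":1}}}},"grip_force":{"type":"number"}},"required":["steps"]}

```bash
mkdir -p pics
python3 - <<'E'
from workcell import bot,cams
import cv2
for n in("scene","top"):
    p,d=cams.camera(n); cv2.imwrite(f"pics/{n}0.png",p)
    for l in("stop_box","stop_cap","start_box"):
        print(n,l,[(r["bbox"],round(r["conf"],2)) for r in cams.search_frame(l,n)])
s=bot.get_state();print({k:s[k] for k in("clock","ee_pos","orientation","ft_force","grip_width")})
E
```

```text
scene stop_box [([190.5, 366.4, 261.6, 440.9], 0.97), ([256.3, 155.2, 330.9, 235.1], 0.83), ([139.4, 180.1, 221.4, 260.0], 0.7), ([190.6, 266.7, 248.8, 328.6], 0.64)]
scene stop_cap [([190.0, 267.7, 240.2, 291.9], 0.85), ([260.5, 156.9, 318.8, 181.5], 0.83), ([144.7, 180.4, 208.2, 210.0], 0.64), ([195.4, 375.6, 248.3, 403.2], 0.59)]
scene start_box [([345.0, 220.9, 380.1, 256.5], 0.76), ([192.4, 265.6, 237.0, 296.5], 0.62), ([187.2, 265.7, 247.7, 328.6], 0.54)]
top stop_box [([416.1, 124.4, 478.9, 189.5], 0.96), ([370.9, 222.9, 441.4, 287.2], 0.94), ([349.9, 306.2, 448.4, 408.4], 0.63), ([247.4, 232.6, 257.6, 249.5], 0.62), ([240.8, 283.6, 329.1, 377.9], 0.59)]
top stop_cap [([251.6, 316.3, 311.5, 349.7], 0.89), ([435.0, 145.5, 477.6, 168.9], 0.8), ([372.1, 342.7, 433.4, 383.1], 0.71), ([394.0, 243.6, 432.9, 268.4], 0.67)]
top start_box [([229.1, 219.8, 276.2, 267.4], 0.91), ([349.4, 122.1, 398.1, 185.1], 0.49)]
{'clock': 0.4, 'ee_pos': array([0.2372797 , 0.60498405, 0.20993077]), 'orientation': array([-5.83696634e-01, -3.08676530e+00,  6.62052956e-04]), 'ft_force': array([-0.20243467, -0.78988877,  1.27661077]), 'grip_width': 0.9984528989190748}
```

View pics/top0.png

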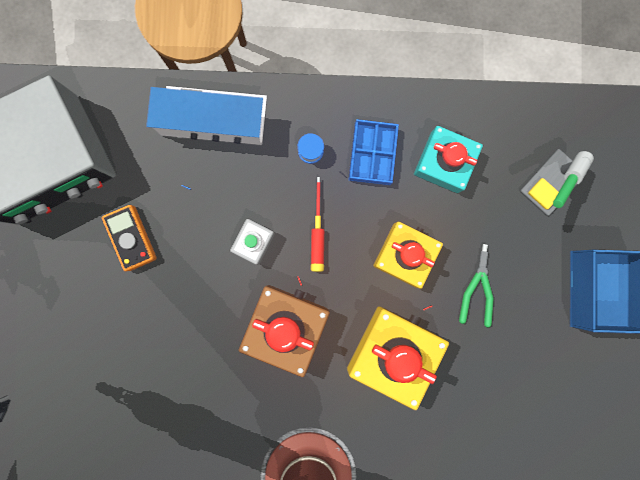

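View pics/scene0.png

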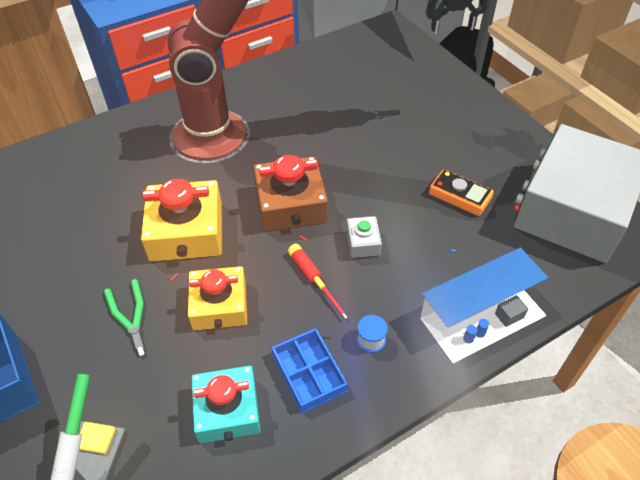

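```bash
cat > h.py <<'E'
from workcell import bot,cams
import cv2,numpy as np
def pts(n,d,u,v):
    i=cams.camera_info(n);K=i["mtx"];T=i["pose"]
    z=d[v,u];P=np.stack([(u-K[0,2])/K[0,0]*z,(v-K[1,2])/K[1,1]*z,z],-1)
    return P@T[:3,:3].T+T[:3,3]
def cloud(n):
    p,d=cams.camera(n);v,u=np.mgrid[:480,:640]
    W=pts(n,d,u,v);W[d==0]=np.nan
    return p,W
E
python3 - <<'E'
from h import *
for n,rois in(("top",{"stop":(365,215,448,295),"start":(222,212,282,272)}),("scene",{"stop":(184,260,252,332),"start":(340,212,386,262)})):
    p,W=cloud(n);hsv=cv2.cvtColor(p,cv2.COLOR_BGR2HSV)
    for k,(a,b,c,e) in rois.items():
        w=W[b:e,a:c].reshape(-1,3);h=hsv[b:e,a:c].reshape(-1,3).astype(int)
        if k=="stop":
            red=((h[:,0]<8)|(h[:,0]>172))&(h[:,1]>120)&(w[:,2]>.06)
            q=w[(w[:,2]>.07)]
            r,_,ang=cv2.minAreaRect(q[:,:2].astype(np.float32)),0,0
            print(n,"cap rect",r[0],r[1],r[2],"zmax",np.nanpercentile(q[:,2],99),len(q))
            t=q[q[:,2]>.1001];print(" captop mean",t.mean(0),len(t))
            y=w[(w[:,2]>.05)&(w[:,2]<.068)];print(" boxtop",cv2.minAreaRect(y[:,:2].astype(np.float32)),np.median(y[:,2]))
        else:
            g=w[(h[:,0]>40)&(h[:,0]<90)&(h[:,1]>100)&(w[:,2]>.055)];print(n,"green",cv2.minAreaRect(g[:,:2].astype(np.float32)),np.median(g[:,2]))
            y=w[(w[:,2]>.04)&(w[:,2]<.056)];print(" box",cv2.minAreaRect(y[:,:2].astype(np.float32)),np.median(y[:,2]))
    if n=="top": cv2.imwrite("pics/crop1.png",cv2.resize(p[190:420,220:460],None,fx=2.5,fy=2.5,interpolation=cv2.INTER_CUBIC))
E
```

```text
top cap rect (0.5165563821792603, -0.21508002281188965) (0.05261741951107979, 0.09200000762939453) 1.611826777458191 zmax 0.10728452330672442 625
 captop mean [ 0.51692492 -0.21545344  0.10285393] 334
 boxtop ((0.5165318250656128, -0.2155236303806305), (0.11672040820121765, 0.11594418436288834), 65.06299591064453) 0.05831726421080785
top green ((0.5369539856910706, 0.14403411746025085), (0.025538524612784386, 0.025401346385478973), 47.38153076171875) 0.07015485497861307
 box ((0.5373227000236511, 0.14409807324409485), (0.07041700929403305, 0.0857967957854271), 65.0950927734375) 0.04794994135465047
scene cap rect (0.5202412009239197, -0.2144395411014557) (0.09586260467767715, 0.053895171731710434) 41.045223236083984 zmax 0.10502307272536011 706
 captop mean [ 0.52040756 -0.21418406  0.10189921] 185
 boxtop ((0.5199770331382751, -0.2138902246952057), (0.1162426769733429, 0.12028965353965759), 64.95945739746094) 0.05657738268818591
scene green ((0.5415768623352051, 0.1440497189760208), (0.026640715077519417, 0.026754751801490784), 64.0488510131836) 0.06840677394505779
 box ((0.5400865077972412, 0.1455702781677246), (0.07060541212558746, 0.09281672537326813), 64.82707977294922) 0.04679170427892554
```

View pics/crop1.png

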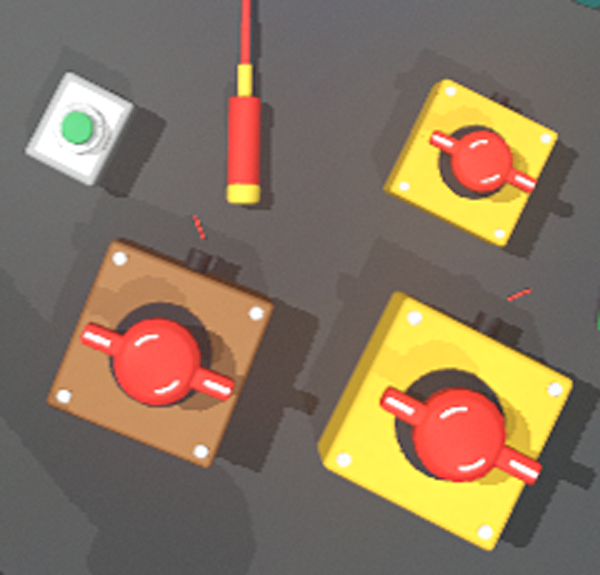

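The candidates in the top picture are brown (283,335), turquoise (450,158), big yellow (400,357) and small yellow (409,254). The task rules out brown and turquoise. The small yellow one measures 116 x 116 mm, so it is the stop_box; the crop shows it at (470,160). Its axis is at about (0.518, -0.215), with the ears along 65° from x. The start button is at about (0.539, 0.144).

Emit:
move_arm(
  steps=[
    [[0.142, -0.137, 0, 0, 0, 0, 1], [0.142, -0.137, 0, 0, 0, 0, 1], [0.142, -0.137, 0, 0, 0, 0, 1], [0.142, -0.137, 0, 0, 0, 0, 1], [0.142, -0.137, 0, 0, 0, 0, 1], [0.056, -0.167, 0, 0, 0, 0, 1], [0.056, -0.167, 0, 0, 0, 0, 1], [0.056, -0.167, 0, 0, 0, 0, 1]],
  ],
  grip_force=20,
)

```text
clock: 1.5
ee_pos: [0.5038, 0.2438, 0.2107]
orientation: [0.565, 3.09, 0.01]
ft_force: [-0.1, 0.6, 0.3]
grip_width: -0.003
```

Emit:
move_arm(
  steps=[
    [[0.1, -0.18, 0, 0, 0, 0, 1], [0.05, -0.19, 0, 0, 0, 0, 1], [0, -0.2, 0, 0, 0, 0, 1], [0, -0.2, 0, 0, 0, 0, 1], [0, -0.2, 0, 0, 0, 0, 1], [0, -0.2, 0, 0, 0, 0, 1], [0, -0.2, -0.03, 0, 0, 0, 1], [-0.05, -0.15, -0.05, 0, 0, 0, 1]],
  ],
)

```text
clock: 2.5
ee_pos: [0.5377, -0.2271, 0.1897]
orientation: [0.561, 3.078, 0.012]
ft_force: [0.9, 0.5, 0.7]
grip_width: -0.001
```

Emit:
move_arm(
  steps=[
    [[-0.035, 0.02, -0.1, 0, 0, 0, 1], [-0.03, 0.02, -0.08, 0, 0, 0, 1], [0, 0, -0.05, 0, 0, 0, 1], [0, 0, 0, 0, 0, 0, 1]],
  ],
)

```text
clock: 3.0
ee_pos: [0.5158, -0.2231, 0.1189]
orientation: [0.58, 3.073, 0.005]
ft_force: [0.3, 0.2, -0.2]
grip_width: 0.001
```

Run:
```python
from h import *
a,_=cams.camera("top");b,_=cams.camera("scene")
A=cv2.resize(a[190:310,350:470],(400,400));B=cv2.resize(b[230:350,160:280],(400,400))
cv2.imwrite("pics/c2.png",np.hstack([A,B]))
```

```text
(no output)
```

View pics/c2.png

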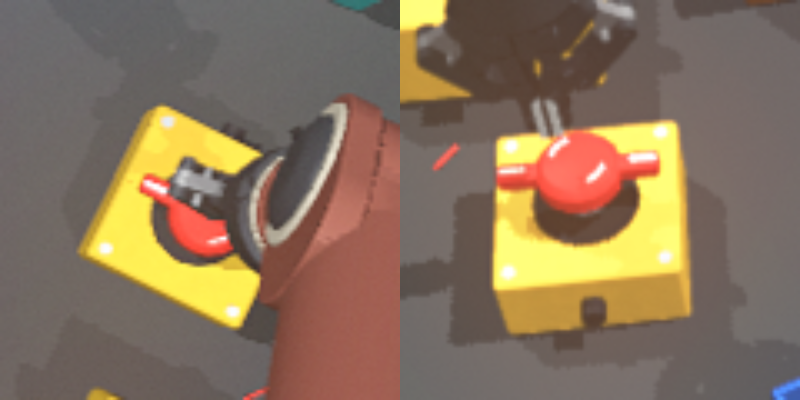

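Run:
```python
from h import *
for n,o in(("top",(350,190)),("scene",(160,230))):
    i=cams.camera_info(n);M=np.linalg.inv(i["pose"])
    for P in((.5158,-.2231,.1189),(.518,-.215,.103),(.539,-.170,.091)):
        c=i["mtx"]@(M[:3,:3]@P+M[:3,3]);print(n,(c[:2]/c[2]-o)*400/120)
    print(i["pose"][:3,3])
```

```text
top [229.79728856 213.95190696]
top [212.30740066 210.78281564]
top [141.29499632 177.48961148]
[0.48440543 0.00961557 1.20880995]
scene [153.40720503 145.71423903]
scene [171.04267258 157.82889654]
scene [254.79394298 161.62430034]
[ 1.26271102 -0.39614371  1.12398673]
```

Emit:
move_arm(
  steps=[
    [[0.01, 0.027, -0.01, 0, 0, 0, 1], [0, 0, -0.02, 0, 0, 0, 1], [0, 0, -0.015, 0, 0, 0, 1]],
  ],
)

```text
clock: 3.48
ee_pos: [0.5228, -0.2147, 0.1082]
orientation: [0.576, 3.065, 0.003]
ft_force: [-0.7, 0.4, 0.2]
grip_width: -0.003
```

Emit:
move_arm(
  steps=[
    [[-0.01, 0, -0.01, 0, 0, 0, 1], [0, 0, -0.01, 0, 0, 0, 1], [0, 0, -0.01, 0, 0, 0, 1]],
  ],
)

```text
clock: 3.85
ee_pos: [0.5193, -0.2149, 0.0985]
orientation: [0.576, 3.065, 0.003]
ft_force: [0.1, -0.2, -1.1]
grip_width: -0.003
```

Emit:
move_arm(
  steps=[
    [[0, 0, -0.01, 0, 0, 0, 1], [0, 0, -0.01, 0, 0, 0, 1]],
  ],
)

```text
clock: 4.1
ee_pos: [0.5193, -0.2151, 0.0921]
orientation: [0.577, 3.065, 0.003]
ft_force: [0.3, -0.4, -0.5]
grip_width: -0.003
```

Run:
```python
from h import *
a,_=cams.camera("top");b,_=cams.camera("scene")
A=cv2.resize(a[190:310,350:470],(400,400));B=cv2.resize(b[230:350,160:280],(400,400))
cv2.imwrite("pics/c3.png",np.hstack([A,B]))
s=bot.get_state();print(s["ee_pos"],s["ft_force"])
```

```text
[ 0.51899078 -0.21497182  0.09185308] [ 0.51305919 -0.81266919  0.38192786]
```

View pics/c3.png

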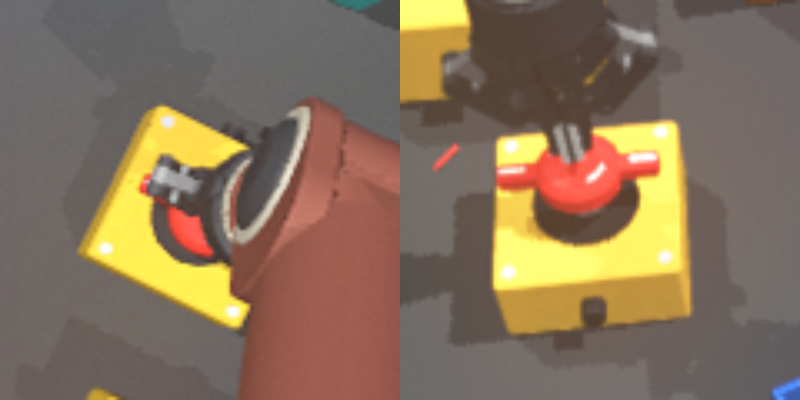

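Run:
```python
from h import *
p,W=cloud("scene")
for x0,x1,y0,y1 in((231,238,274,284),(189,197,279,288),(200,225,283,292),(205,222,262,280)):
    w=W[y0:y1,x0:x1];print(np.round(w[...,2]*1000).astype(int))
```

```text
[[ 56  53  54  58  57  57  54]
 [ 54  93  96  97  99  95  57]
 [ 94  98  95  95  95  98  95]
 [ 93  98  97  99  98  99  93]
 [ 97 100  95  97  97  96  92]
 [ 96  94  96  96  93  93  93]
 [ 98  94  93  95  93  94  93]
 [ 95  91  89  93  93  88  90]
 [ 93  88  88  88  89  86  90]
 [ 88  85  85  85  55  60  53]]
[[ 57  55  93  95  96  96  96  95]
 [ 97  93  96  96  95 100  98 102]
 [ 95  95  93  95  99  95  92 100]
 [ 98  96  95  95  98 100  94  92]
 [ 99  98 100  94  99  94  97  97]
 [ 97  96  92  91  96  92  95  96]
 [ 96  92  91  90  87  90  91  88]
 [ 89  92  88  88  88  91  90  86]
 [ 59  82  86  89  82  83  55  55]]
[[                  97                   97                   96
                    96                  102                  100
                    99                  100                  100
                   101                  100                  101
                   105                  106                   99
                   104                  100                  101
                    98                  100                   97
                  
[... 5062 characters left out ...]

 [141 136 141 141 140 137 140 139 138 130 135 130 132 101 100  99  97]
 [132 132 136 135 138 133 141 132 135 129 129 130 129  99 100  98  95]
 [131 130 136 135 131 136 134 133 134 129 126 126 125 100 101 101  99]
 [130 124 124 130 130 130 131 128 129 126 119 121 122 102  99 101  99]
 [120 123 121 126 130 125 130 128 127 127 121 122 119 104 102 101 103]
 [120 122 120 124 124 124 121 122 121 119  99 102 102 103 100 100 102]
 [101 102 100 122 120 118 120 118 115 121 104 106 101 102 102  99  96]
 [101 102  98 100 118 117 117 116 114 111 103 100 102 104  96 100  96]
 [ 96 102 101 102 102 105 101 102 100  98 106 102 102 102 102  99 101]]<stdin>:4: RuntimeWarning: invalid value encountered in cast
```

```bash
python3 - <<'E' 2>/dev/null
from h import *
p,W=cloud("scene")
for y,x in((268,210),(272,210),(275,211),(277,210),(278,211),(278,209),(270,215),(275,216),(279,210),(280,210)): print(y,x,np.round(W[y,x],3),p[y,x])
s=bot.get_state();print(s["ee_pos"],s["qpos"])
E
```

```text
268 210 [ 0.531 -0.216  0.151] [122 130 139]
272 210 [ 0.529 -0.218  0.136] [68 79 98]
275 211 [ 0.528 -0.217  0.125] [ 70  82 100]
277 210 [ 0.527 -0.22   0.118] [152 160 164]
278 211 [ 0.528 -0.218  0.116] [ 86  96 146]
278 209 [ 0.53  -0.223  0.121] [146 154 200]
270 215 [ 0.527 -0.206  0.133] [56 68 87]
275 216 [ 0.529 -0.207  0.119] [ 70  85 249]
279 210 [ 0.521 -0.219  0.104] [ 73  88 222]
280 210 [ 0.521 -0.22   0.1  ] [ 60  78 235]
[ 0.51928465 -0.21505782  0.09220058] [ 0.32815482  0.6135474   0.0445597   1.83621278 -0.05055122  0.67079746
  1.60243803]
```

The cap is still out and no force shows. In the depth image the fingertips end at about z 0.116, above the cap top, although the TCP reads 0.092. I'll keep going down slowly and watch the force.

Emit:
move_arm(
  steps=[
    [[0, 0, -0.013, 0, 0, 0, 1], [0, 0, -0.013, 0, 0, 0, 1]],
  ],
)

```text
clock: 4.55
ee_pos: [0.5197, -0.2152, 0.0844]
orientation: [0.576, 3.064, 0.002]
ft_force: [-0.1, -0.1, 0.3]
grip_width: 0.003
```

```bash
cat >> h.py <<'E'
def look():
    """finger tip (lowest non-red point over the cap) and ear heights, scene camera"""
    p,W=cloud("scene");hsv=cv2.cvtColor(p,cv2.COLOR_BGR2HSV).astype(int)
    s=bot.get_state();print("tcp",np.round(s["ee_pos"],4),"ft",np.round(s["ft_force"],1),s["clock"])
    r=slice(255,300),slice(180,250);w=W[r].reshape(-1,3);h=hsv[r].reshape(-1,3)
    red=((h[:,0]<8)|(h[:,0]>172))&(h[:,1]>150)
    t=np.array(s["ee_pos"]);near=np.hypot(*(w[:,:2]-t[:2]).T)<.025
    f=w[near&~red&(w[:,2]>.07)];print("finger low z",np.sort(f[:,2])[:8].round(3))
    q=w[red&(w[:,2]>.068)];rad=np.hypot(*(q[:,:2]-[.519,-.2145]).T)
    e=q[(rad>.032)&(rad<.055)];print("ear top z",np.percentile(e[:,2],[50,90]).round(3))
    d=e[:,:2]-[.519,-.2145]
    for k,m in(("L",d[:,1]>0),("R",d[:,1]<=0)):
        if m.any():print(k,"ear dir deg",np.degrees(np.arctan2(*d[m].mean(0)[::-1])).round(1),m.sum())
E
python3 -W ignore -c "from h import *;look()"
```

```text
tcp [ 0.5193 -0.215   0.0839] ft [-0.1  0.1 -0.3] 4.6
finger low z [0.082 0.095 0.096 0.097 0.097 0.098 0.099 0.099]
ear top z [0.094 0.097]
L ear dir deg 57.9 36
R ear dir deg -107.8 32
```

Emit:
move_arm(
  steps=[
    [[0, 0, -0.01, 0, 0, 0, 1], [0, 0, -0.01, 0, 0, 0, 1]],
  ],
)

```text
clock: 4.85
ee_pos: [0.5197, -0.2152, 0.0781]
orientation: [0.576, 3.064, 0.002]
ft_force: [-0.7, 0.1, 1.6]
grip_width: 0.005
```

```bash
python3 -W ignore - <<'E'
from h import *
look();p,W=cloud("scene")
cv2.imwrite("pics/c4.png",cv2.resize(p[230:310,170:260],None,fx=8,fy=8,interpolation=cv2.INTER_CUBIC)[:600,:720])
E
```

```text
tcp [ 0.5194 -0.2151  0.0776] ft [0.1 0.7 1.1] 4.9
finger low z [0.093 0.093 0.094 0.094 0.094 0.095 0.095 0.095]
ear top z [0.09  0.094]
L ear dir deg 58.5 35
R ear dir deg -108.0 35
```

View pics/c4.png

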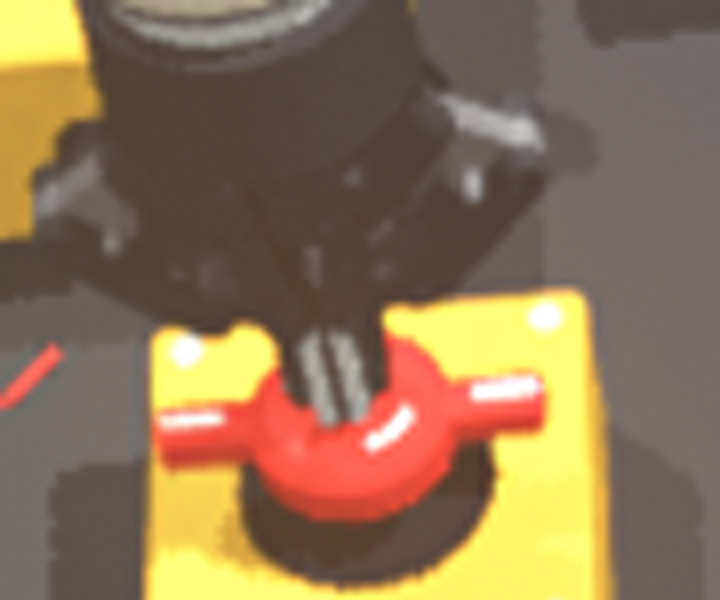

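Contact: the ears are about 3 mm lower, and the true tip sits about 22 mm above the reported TCP. I'll press on through the snap.

Emit:
move_arm(
  steps=[
    [[0, 0, -0.01, 0, 0, 0, 1], [0, 0, -0.01, 0, 0, 0, 1]],
  ],
)

```text
clock: 5.2
ee_pos: [0.5196, -0.2152, 0.0717]
orientation: [0.576, 3.064, 0.003]
ft_force: [-2.8, 1.7, 19.4]
grip_width: 0.003
```

```bash
python3 -W ignore -c "from h import *;look()"
```

```text
tcp [ 0.5194 -0.2151  0.072 ] ft [-2.  -0.   4.6] 5.25
finger low z [0.086 0.087 0.087 0.088 0.088 0.088 0.089 0.089]
ear top z [0.084 0.088]
L ear dir deg 57.6 32
R ear dir deg -107.4 30
```

Now it is pressed in: the ears are 10 mm lower, and the force hit 19 N at the bottom. Next I hold briefly, lift, and go to the near side of the left ear.

Emit:
move_arm(
  steps=[
    [[0, 0, 0, 0, 0, 0, 1], [0, 0, 0.07, 0, 0, 0, 1], [0, 0, 0.08, 0, 0, 0, 1], [0, 0, 0, 0, 0, 0, 1], [-0.015, 0.09, 0, 0, 0, 0, 1], [-0.015, 0.09, 0, 0, 0, 0, 1], [0, 0, 0, 0, 0, 0, 1]],
  ],
)

```text
clock: 6.12
ee_pos: [0.5079, -0.1597, 0.1137]
orientation: [0.58, 3.07, 0.003]
ft_force: [0.1, -0.4, -0.3]
grip_width: 0.001
```

```bash
python3 -W ignore -c "from h import *;look()"
```

```text
tcp [ 0.508  -0.1616  0.1138] ft [-0.1 -1.1 -0.6] 6.175
finger low z [0.083 0.136 0.137 0.137 0.138 0.14  0.14  0.14 ]
ear top z [0.084 0.088]
L ear dir deg 57.4 33
R ear dir deg -107.0 27
```

Emit:
move_arm(
  steps=[
    [[0.01, -0.01, -0.08, 0, 0, 0, 1], [0, 0, -0.07, 0, 0, 0, 1], [0, 0, -0.05, 0, 0, 0, 1], [0, 0, 0, 0, 0, 0, 1]],
  ],
)

```text
clock: 6.68
ee_pos: [0.5113, -0.1708, 0.0507]
orientation: [0.592, 3.066, -0.005]
ft_force: [0.2, -0.4, 1.1]
grip_width: 0.001
```

```bash
python3 -W ignore - <<'E'
from h import *
look();p,_=cams.camera("scene")
cv2.imwrite("pics/c5.png",cv2.resize(p[230:310,170:260],None,fx=7,fy=7,interpolation=cv2.INTER_CUBIC))
E
```

```text
tcp [ 0.5119 -0.171   0.0514] ft [-0.3 -0.5  0.3] 6.725
finger low z [0.075 0.075 0.075 0.076 0.076 0.076 0.076 0.077]
ear top z [0.083 0.087]
L ear dir deg 58.4 34
R ear dir deg -107.9 32
```

View pics/c5.png

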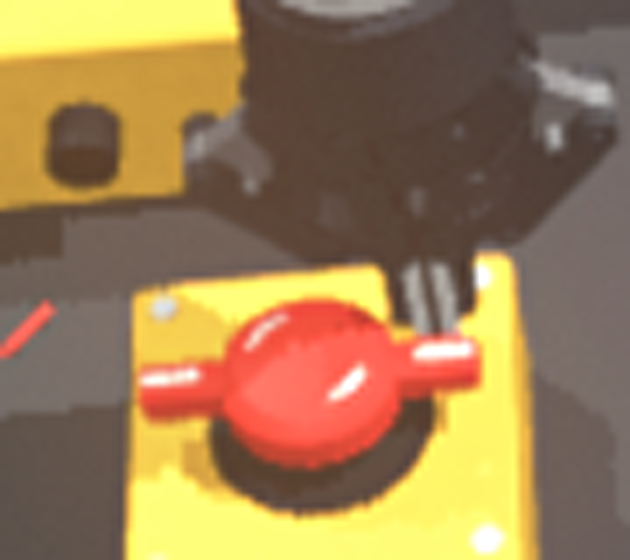

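Emit:
move_arm(
  steps=[
    [[0.01, 0.01, -0.01, 0, 0, 0, 1], [0.012, -0.006, 0, 0, 0, 0, 1], [0.0126, -0.0008, 0, 0, 0, -1, 1], [0.0126, -0.002, 0, 0, 0, -1, 1], [0.0124, -0.003, 0, 0, 0, -1, 1]],
  ],
)

```text
clock: 7.4
ee_pos: [0.5302, -0.1705, 0.0511]
orientation: [0.998, 2.958, -0.009]
ft_force: [-2.0, 1.3, 2.1]
grip_width: 0.001
```

```bash
python3 -W ignore -c "from h import *;look()"
```

```text
tcp [ 0.5308 -0.1704  0.0511] ft [-1.   0.2  0.5] 7.45
finger low z [0.073 0.077 0.077 0.077 0.078 0.078 0.079 0.08 ]
ear top z [0.085 0.089]
L ear dir deg 47.3 43
R ear dir deg -123.5 33
```

Emit:
move_arm(
  steps=[
    [[0.0122, -0.004, -0.003, 0, 0, -1, 1], [0.012, -0.005, -0.003, 0, 0, -1, 1], [0.0115, -0.006, -0.003, 0, 0, -1, 1], [0.011, -0.007, -0.003, 0, 0, -1, 1]],
  ],
)

```text
clock: 7.95
ee_pos: [0.5434, -0.1736, 0.0483]
orientation: [1.506, 2.742, -0.009]
ft_force: [-0.8, 1.2, 0.3]
grip_width: 0.001
```

```bash
python3 -W ignore -c "from h import *;look()"
```

```text
tcp [ 0.544  -0.1738  0.0482] ft [-0.5  0.7 -0.2] 8.0
finger low z [0.072 0.073 0.074 0.075 0.076 0.077 0.078 0.078]
ear top z [0.088 0.091]
L ear dir deg 33.3 51
R ear dir deg -138.5 27
```

Emit:
move_arm(
  steps=[
    [[0.012, -0.007, 0, 0, 0, -0.7, 1], [0.0115, -0.008, 0, 0, 0, -0.7, 1], [0.0105, -0.009, 0, 0, 0, -0.7, 1], [0.0095, -0.01, 0, 0, 0, -0.7, 1]],
  ],
)

```text
clock: 8.5
ee_pos: [0.5568, -0.182, 0.0488]
orientation: [1.827, 2.542, -0.01]
ft_force: [-1.2, 0.6, -0.3]
grip_width: 0.002
```

```bash
python3 -W ignore -c "from h import *;look()"
```

```text
tcp [ 0.5574 -0.1825  0.0488] ft [-0.6 -0.4 -0.9] 8.55
finger low z [0.072 0.073 0.074 0.074 0.075 0.075 0.075 0.076]
ear top z [0.094 0.098]
L ear dir deg 18.1 58
R ear dir deg -159.4 24
```

Emit:
move_arm(
  steps=[
    [[0, 0, 0, 0, 0, 0, 1], [-0.03, 0.012, 0, 0, 0, 1, 1], [-0.03, 0.012, 0, 0, 0, 1, 1], [-0.03, 0.012, 0, 0, 0, 1, 1], [-0.03, 0.012, 0, 0, 0, 1, 1], [-0.03, 0.014, 0, 0, 0, 1, 1], [-0.03, 0.016, 0, 0, 0, 1, 1], [0, 0, 0, 0, 0, 0, 1]],
  ],
)

```text
clock: 9.55
ee_pos: [0.5053, -0.1591, 0.0509]
orientation: [1.056, 2.935, -0.001]
ft_force: [0.8, -0.0, -0.8]
grip_width: -0.002
```

```bash
python3 -W ignore -c "from h import *;look()"
```

```text
tcp [ 0.506  -0.1594  0.051 ] ft [ 0.4  0.5 -0.1] 9.6
finger low z [0.072 0.073 0.074 0.075 0.075 0.075 0.077 0.077]
ear top z [0.094 0.098]
L ear dir deg 58.2 39
R ear dir deg -107.7 35
```

The stop is out and untwisted. On to the start button.

Emit:
move_arm(
  steps=[
    [[0, 0, 0.2, 0, 0, 0, 1], [0, 0, 0.2, 0, 0, 0, 1], [0.02, 0.17, 0, 0, 0, 1, 1], [0.02, 0.17, 0, 0, 0, 1, 1], [0.02, 0.17, 0, 0, 0, 1, 1], [0.02, 0.17, 0, 0, 0, 0, 1], [0.02, 0.17, 0, 0, 0, 0, 1], [0.01, 0.16, 0, 0, 0, 0, 1]],
  ],
)

```text
clock: 10.6
ee_pos: [0.5473, 0.1446, 0.1778]
orientation: [0.677, 3.025, 0.002]
ft_force: [0.0, -0.5, -0.3]
grip_width: -0.002
```

Emit:
move_arm(
  steps=[
    [[0, 0, 0, 0, 0, 0, 1], [0, 0, 0, 0, 0, 0, 1]],
  ],
)

```text
clock: 10.85
ee_pos: [0.548, 0.1502, 0.1778]
orientation: [0.665, 3.027, 0.006]
ft_force: [0.3, -0.1, -0.7]
grip_width: -0.001
```

Emit:
move_arm(
  steps=[
    [[-0.02, -0.015, -0.12, 0, 0, 0, 1], [-0.01, -0.005, -0.12, 0, 0, 0, 1], [0, 0, -0.08, 0, 0, 0, 1], [0, 0, -0.05, 0, 0, 0, 1], [0, 0, 0, 0, 0, 0, 1]],
  ],
)

```text
clock: 11.48
ee_pos: [0.5425, 0.1355, 0.066]
orientation: [0.684, 3.015, 0.004]
ft_force: [0.1, 0.1, 0.6]
grip_width: -0.003
```

```bash
python3 -W ignore - <<'E'
from h import *
p,W=cloud("scene");s=bot.get_state();print(s["ee_pos"],s["ft_force"])
cv2.imwrite("pics/c6.png",cv2.resize(p[180:270,320:410],None,fx=6,fy=6,interpolation=cv2.INTER_CUBIC))
E
```

```text
[0.54323302 0.13558513 0.06671322] [-1.32535549  0.21414766  0.36171071]
```

View pics/c6.png

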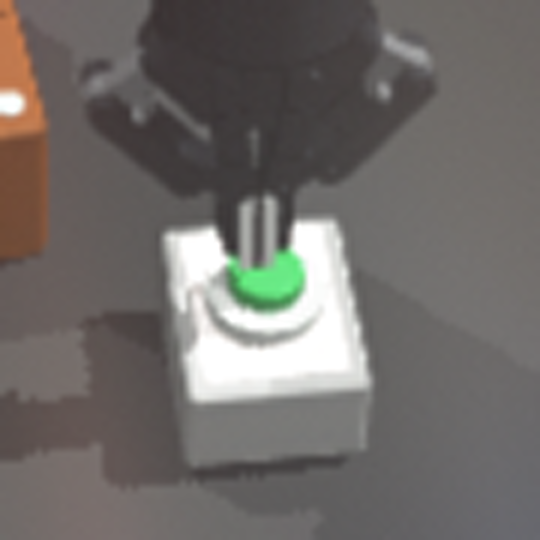

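Emit:
move_arm(
  steps=[
    [[-0.012, 0.028, -0.01, 0, 0, 0, 1], [0, 0, -0.02, 0, 0, 0, 1], [0, 0, -0.015, 0, 0, 0, 1], [0, 0, 0, 0, 0, 0, 1]],
  ],
)

```text
clock: 12.02
ee_pos: [0.5413, 0.1456, 0.0549]
orientation: [0.682, 3.009, 0.01]
ft_force: [-0.3, 0.2, -0.6]
grip_width: -0.002
```

Emit:
move_arm(
  steps=[
    [[-0.004, -0.003, -0.013, 0, 0, 0, 1], [0, 0, -0.01, 0, 0, 0, 1], [0, 0, -0.01, 0, 0, 0, 1]],
  ],
)

```text
clock: 12.4
ee_pos: [0.54, 0.1445, 0.0451]
orientation: [0.682, 3.009, 0.01]
ft_force: [-0.4, -0.3, 3.8]
grip_width: -0.002
```

Emit:
move_arm(
  steps=[
    [[0, 0, -0.01, 0, 0, 0, 1], [0, 0, -0.007, 0, 0, 0, 1]],
  ],
)

```text
clock: 12.65
ee_pos: [0.5401, 0.1445, 0.0428]
orientation: [0.683, 3.008, 0.011]
ft_force: [-6.9, -1.8, 24.3]
grip_width: -0.0
```

Bottomed at 24 N. Now hold briefly and lift away.

Emit:
move_arm(
  steps=[
    [[0, 0, 0.003, 0, 0, 0, 1], [0, 0, 0.05, 0, 0, 0, 1], [0, 0, 0.15, 0, 0, 0, 1], [0, 0, 0.18, 0, 0, 0, 1], [0, 0.15, 0.1, 0, 0, 0, 1], [0, 0.2, 0, 0, 0, 0, 1], [0, 0.2, 0, 0, 0, 0, 1], [0, 0, 0, 0, 0, 0, 1]],
  ],
)

```text
clock: 13.65
ee_pos: [0.5408, 0.3131, 0.1977]
orientation: [0.689, 3.001, 0.019]
ft_force: [0.4, 0.3, 0.1]
grip_width: -0.0
```

```bash
python3 -W ignore - <<'E'
from h import *
look()
p,W=cloud("top");hsv=cv2.cvtColor(p,cv2.COLOR_BGR2HSV)
a,b,c,e=222,212,282,272
w=W[b:e,a:c].reshape(-1,3);h=hsv[b:e,a:c].reshape(-1,3)
g=w[(h[:,0]>40)&(h[:,0]<90)&(h[:,1]>100)&(w[:,2]>.055)];print("green",cv2.minAreaRect(g[:,:2].astype(np.float32)),np.median(g[:,2]))
y=w[(w[:,2]>.04)&(w[:,2]<.056)];print("box",cv2.minAreaRect(y[:,:2].astype(np.float32)))
cv2.imwrite("pics/top9.png",p)
o=cv2.imread("pics/top0.png");d=cv2.absdiff(o,p).max(2)
for n,(x0,y0,x1,y1) in dict(screwdriver=(305,170,332,278),strippers=(455,240,500,332),reel=(295,130,328,167),meter=(98,202,160,274),tray=(347,117,402,189)).items(): print(n,(d[y0:y1,x0:x1]>60).mean().round(3))
E
```

```text
tcp [0.542  0.3087 0.1978] ft [ 0.7 -0.7 -0.7] 13.7
finger low z []
ear top z [0.094 0.098]
L ear dir deg 57.6 37
R ear dir deg -106.7 29
green ((0.536935567855835, 0.14425645768642426), (0.025850005447864532, 0.025388464331626892), 47.62359619140625) 0.06972111637982592
box ((0.5371921062469482, 0.14393377304077148), (0.0704130008816719, 0.08582811802625656), 64.58773040771484)
screwdriver 0.0
strippers 0.0
reel 0.0
meter 0.36
tray 0.0
```

View pics/top9.png

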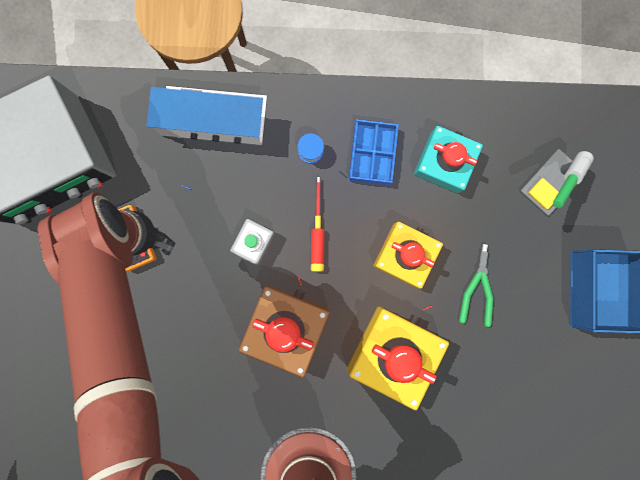

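The final picture shows the stop out and untwisted at (409,254) and the start box unmoved at (252,241). The multimeter at (130,238) is only hidden by the arm, which stands well above it. Handing in.

```bash
python3 -c "
from workcell import bot
print(bot.close_job())"
```

```text
the job is handed in; nothing more can be done
None
```

I pressed the stop on the small 116 mm yellow box until it latched. I then twisted it clockwise by pushing the left ear until it popped out, at roughly 45°, and let it spring back. After that I pressed the green start button to its end and released it. The job was handed in at about 13.7 s of the 48 s allowed, and no verdict was reported.

**Last checks:**
- **Stop button:** the ear tops are back at their starting height, and the ear directions are within about 1° of rest.
- **Green button:** its top is at 70 mm, so it is out, and the grey box is within 1 mm of where it was.
- **Loose things:** the screwdriver, strippers, reel and tray show no change in the top picture.
- **Forces:** the readings at the end of each move while pushing the ear were at most about 3 N. They were about 19 N bottoming the untwisted stop and 24 N bottoming the start button.

**What disagreed or could not be checked:**
- **Fingertip height:** the real fingertips sat about 22 mm above the reported TCP. I found this from the depth image and worked by contact and camera heights instead.
- **Multimeter:** the arm hid it in the last picture, so I could not compare it directly. I never lowered the arm near it.

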